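Secure a stained-glass panel on the assembly board

TASK

With a fingertip, gently push the framed stained-glass panel along its bay, away from the robot, until it is fully home against the far batten. Then push the two wooden turn-catches round with a fingertip until each points squarely across the panel from its side batten. Pick nothing up, and leave the tools and other things lying around where they are.

Things in the scene. Friction and masses are not known exactly. Their poses are not given: they have to be found in the camera images.
- board: fixed plywood board 325 x 270 mm, 12 thick, flat on the table, turned up to 0.3 rad. Origin on the table surface; x points away from the robot along the bay to the far batten, y left, z up; it spans x -135 to 190, y -135 to 135. Wooden battens on it, tops 31 mm above the table: two at the sides, 40 wide, at y = +-113, and a far one. The bay between is 186 wide, open to the robot
- panel: loose stained-glass panel (red flower) in a dark wooden frame, 130 mm along its x, 170 along y, 16 thick, 0.25 to 0.46 kg; origin at the centre of its underside; lies flat in the bay (underside 12, top 28 mm above the table) with 8 mm play each side, at first 30 to 60 mm short of the far batten; its x points to the far batten. Slides with 2 to 6 N
- panel_near (a point): middle of the panel's near edge (the one facing the robot), half-way up the 16 mm edge: where to push
- panel_far (a point): middle of the panel's far edge, half-way up
- stop (a point): middle of the near face of the far batten, 20 mm above the table, at board x = +100 mm, axes as the board; the panel's far edge belongs here
- left_catch (a joint): left-hand wooden turn-catch: flat bar 90 mm long, 18 wide, from 32 to 48 mm above the table (4 clear over the panel), turning level on a screw 20 mm from its tail end. Rad: 0 = nose square across the panel (nose towards the board's -y); grows as it opens, clockwise from above (nose first towards the robot, then outwards). No stop near 0 (travel -0.7 to 2.5); slight friction (1.5 N at 50 mm), stays where left
- left_pivot (a point): point on the screw axis of the left-hand catch at mid-height of its bar, 40 mm above the table; fixed to the board, at board x = +20 mm, y = +113 mm
- left_nose (a point): end of the long nose of the left-hand catch, 70 mm from its screw, on the bar's centre line at mid-height
- right_catch (a joint): right-hand wooden turn-catch: flat bar 90 mm long, 18 wide, from 32 to 48 mm above the table (4 clear over the panel), turning level on a screw 20 mm from its tail end. Rad: 0 = nose square across the panel (nose towards the board's +y); grows as it opens, clockwise from above (nose first away from the robot, then outwards). No stop near 0 (travel -0.7 to 2.5); slight friction (1.5 N at 50 mm), stays where left
- right_pivot (a point): point on the screw axis of the right-hand catch at mid-height of its bar, 40 mm above the table; fixed to the board, at board x = +20 mm, y = -113 mm
- right_nose (a point): end of the long nose of the right-hand catch, 70 mm from its screw, on the bar's centre line at mid-height
- foil_roll: bystander: flat copper foil roll, 44 mm across, 12 tall; on the ledge beyond the far batten; origin under its centre
- weight: bystander: dark steel weight with a knob, 40 mm across, 42 tall; on the ledge beyond the far batten; origin under its centre
- fid: bystander: dark wooden fid 44 x 20 x 12 mm lying on the near end of the left batten; origin under its centre
- lead_knife: bystander: knife with wooden handle, 180 mm long along its x, 20 tall, on the table right of the board; origin near its ferrule
- marker: bystander: marker pen 135 mm long along its x, 13 thick, on the table left of the board; origin under its centre
- pliers: bystander: pliers 150 mm long along its x, 18 tall, on the table left of the marker; origin under the joint
- nail_jar: bystander: lidded glass jar 60 mm across, 70 tall, on the table right of the board; origin under its centre
There are look-alikes about, which are no part of the job. There is more than one size of the panel; the job needs the smallest.

How it is judged:
On the way, in this order (a step that is already met when the one before it is completed fails the run):
1. the panel is fully home against the far batten (x of panel_far in the frame of stop above -0.004 m and z of panel in the frame of board between 0.009 and 0.015 m and angle between panel's own z axis and vertical below 0.05 rad), for 0.2 s.
2. both turn-catches point squarely across the panel, which is still home (all of step 1 and value of joint left_catch between -0.25 and 0.25 rad and value of joint right_catch between -0.25 and 0.25 rad), for 0.2 s.
At the end, for the whole second after the job is handed in: The middle of the panel's far edge is within 4 mm of the far batten, the panel lies flat in the bay, both catches are within 0.25 rad (14 degrees) of square across the panel, and all is at rest (all of step 2 and linear speed of panel below 0.01 m/s and velocity of joint left_catch between -0.05 and 0.05 rad/s and velocity of joint right_catch between -0.05 and 0.05 rad/s); the robot touches nothing.
It fails at once if the panel is lifted or tipped (z of panel in the frame of board above 0.022 m or angle between panel's own z axis and vertical above 0.15 rad).
It fails at once if the panel is rammed or pressed hard (over 40 N) (contact force between the fingers and panel above 40 N).
It fails at once if a tool or other bystander is moved more than 25 mm (distance of any of foil_roll, weight, fid, lead_knife, marker, pliers, nail_jar from where it was at the start of the episode above 0.025 m).
It also fails if it takes over 64 s, if anything falls off the work surface, if the arm or the gripper's body presses on something with over 40 N, if the wrist force passes 120 N, or if a joint passes its speed limit or range.

ROBOT

A 7-joint arm with a two-finger parallel gripper is mounted at the origin on the work surface. World frame = base frame: x ahead of the robot, y to its left, z up, the work surface at z = 0. Lengths are in m, angles in rad, forces in N, time in s.
With the tool pointing down it reaches from about 0.35 to 0.9 m from the base axis. Payload 8.1 kg.
Tool frame: the origin (TCP) lies midway between the tips of the shut fingers; the grasp point (between the pads) lies 19 mm behind it; x points along the fingers, y is the direction in which the jaws open and shut, and the axes are right-handed (so a half turn about x gives the same grasp; the last joint's range is limited). The gripper opens to 92 mm and grips with 3 to 60 N. Pads are 19 mm wide; open, the fingers measure 130 mm over their backs; the gripper's body (75 mm by 190 mm) begins 47 mm behind the grasp point.
Start: joints at [-1.242, 0.434, 0.025, 1.573, -0.012, 1.134, -0.075], TCP at [0.262, 0.568, 0.227] pointing down, gripper open.
Joint ranges: [-2.62, 2.62], [-0.44, 2.09], [-1.27, 1.32], [0.08, 2.57], [-1.32, 4.46], [0.12, 2], [-2.74, 2.74]. Speed limits (rad/s): [2.22, 2.22, 3.01, 3.01, 3.14, 3.14, 3.14].

INTERFACE

Orientations are given as a unit quaternion [w, x, y, z].
In Python, from rig import observe, grab_frame, camera_model, hand_in gives the robot as it stands.
- The arm moves only by the tool servo_tool, never from a script. Its argument "plan" is a list of rows, each an object with "gripper": the finger opening in cm, from 0 to 9.18; "slide": the shift along the world's x, y, z in cm, a list of three; "twist": the turn, a rotation vector about the world's x, y, z in rad, a list of three. In form: [{"gripper": gripper, "slide": [dx, dy, dz], "twist": [rx, ry, rz]}, ...]. A call has exactly 5 rows; each row shifts and turns the commanded pose from where the row before left it; what a row does not reach is not made up. A row lasts 1/10 s, in which the tool goes at most 50 mm and 8.59 degrees, less where a joint would pass 70% of its speed; a pose out of reach is approached as far as the arm can. A call is refused whole if a number of a shift passes 5 or a number of a turn 0.15, either way. A call with a gripper value outside its range is refused whole. The fingers move at their own pace and stop on an object; "grip_force" is the grip in N (left out, the last holds). Time passes only in rows, so rows that do not move let the fingers close, or fill a call up. It gives the time, the measured TCP pose, the force and the opening at its end, in the units of the state.
- observe(): the state, without advancing time (a new reading comes with each control period).
- grab_frame(name): name is "side" or "top"; returns the picture (400x640x3 uint8, red, green, blue); there is no depth.
- camera_model(name): a dict with "vertical_fov" (degrees; the focal length in pixels is half the picture's height over the tangent of half this angle, whatever the lens; pixels are square), "cx", "cy" (the principal point, pixels), "D" ([k1, k2, p1, p2, k3] as OpenCV has them; the pictures are not rectified), "R" (3x3) and "t" (3): a world point X has camera coordinates R X + t. Camera axes: x right, y down, z forward; pixel columns grow to the right and rows downward; lengths in m; the calibration is good to about 2 mm. A picture is of the moment at which its call begins. camera_model takes no time and is no camera call.
- hand_in(): hands the job in, once; it reports no verdict.
The state is a dict: "clock": time; "joint_positions": joint angles; "qd": joint speeds; "joint_torque": joint torques, N m; "ee_pos": TCP position; "eef_rot": TCP orientation; "contact_force": force on the tool from outside, world axes, zero at the start; "torque": the same for the moment, N m; "width": finger opening in m.
Only numpy, scipy, OpenCV 4.12 (cv2) and the standard library are available. Lean on these libraries where they do the work, as an engineer would, in place of code of your own. Each camera call takes 0.05 s, during which the arm holds its last target.

## Working session

There is one attempt and no reset: what is moved stays moved. The work goes in short steps, Python scripts to look and compute and a tool call to move; the robot and the scene stay as the last step left them, time stands still between calls to the robot, and variables do not carry over. Pictures are saved under pics/ and viewed, and the job is handed in when it is done.

Besides the shell and the picture viewer there is one more tool, called after ">>>" in YAML: its name, and indented under it one key for each argument. servo_tool: Moves the arm, as the interface text tells. Its arguments: {"type":"object","properties":{"plan":{"type":"array"},"grip_force":{"type":"number"}},"required":["plan"]}

```bash
mkdir -p pics; ls; python3 - <<'E'
from rig import *
import cv2,numpy as np
print(observe())
for n in("side","top"):
    im=grab_frame(n);cv2.imwrite(f"pics/{n}0.png",im[...,::-1]);print(n,camera_model(n))
E
```

```text
pics
{'clock': 0.0, 'joint_positions': array([-1.24163239,  0.43518889,  0.02499271,  1.57409921, -0.0116053 ,
        1.1340086 , -0.07515058]), 'qd': array([-7.75512348e-05, -3.67579688e-05, -9.77707256e-05, -1.59704912e-03,
        1.53174517e-03,  3.26251054e-04, -8.54987549e-04]), 'joint_torque': array([-1.57150491e-03, -6.67829847e+01,  9.83969830e-01, -3.14452672e+01,
       -6.06942200e-02,  4.26045607e-02,  1.79743392e-04]), 'ee_pos': array([0.26139137, 0.56714642, 0.22596557]), 'eef_rot': array([ 0.69061476,  0.15097017,  0.69075015, -0.15206411]), 'contact_force': array([ 0.83416011,  0.51338523, -0.6659851 ]), 'torque': array([-0.02677709, -0.0401981 ,  0.01314707]), 'width': 0.09183005839696651}
side {'vertical_fov': 46.93257315930715, 'cx': 319.3800749889478, 'cy': 198.80855540677754, 'D': array([0.02623253, 0.        , 0.        , 0.        , 0.        ]), 'R': array([[ 0.98731761, -0.15838865, -0.01081549],
       [-0.11515176, -0.66757065, -0.73558786],
       [ 0.10928867,  0.72750427, -0.67734299]]), 't': array([-0.48096958,  0.14108676,  1.12808186])}
top {'vertical_fov': 42.743465099910786, 'cx': 313.38585362731055, 'cy': 194.21037506527165, 'D': array([-0.02956075,  0.        ,  0.        ,  0.        ,  0.        ]), 'R': array([[-0.00250612, -0.9999788 , -0.00600956],
       [-0.98650216,  0.0034562 , -0.16371179],
       [ 0.16372909,  0.00551817, -0.98648991]]), 't': array([0.04488889, 0.50363861, 1.70061011])}
```

View pics/side0.png

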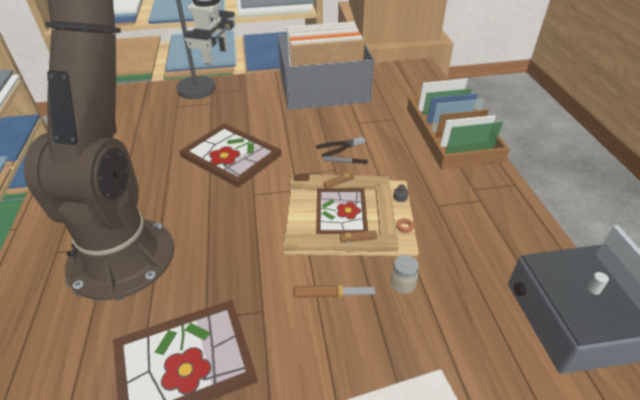

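View pics/top0.png

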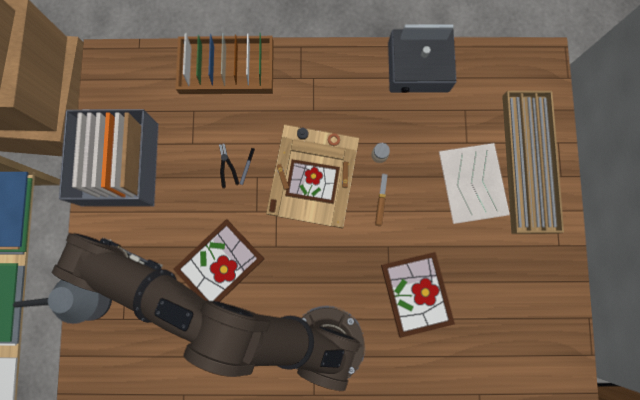

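The smallest panel is on the board: top view around (313,180), side view around (342,212). I'll zoom in on both.

```bash
python3 - <<'E'
import cv2
t=cv2.imread("pics/top0.png")[110:240,245:400];cv2.imwrite("pics/topz.png",cv2.resize(t,None,fx=4.6,fy=4.6,interpolation=cv2.INTER_CUBIC))
s=cv2.imread("pics/side0.png")[160:270,275:430];cv2.imwrite("pics/sidez.png",cv2.resize(s,None,fx=5,fy=5,interpolation=cv2.INTER_CUBIC))
E
```

```text
(no output)
```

View pics/topz.png

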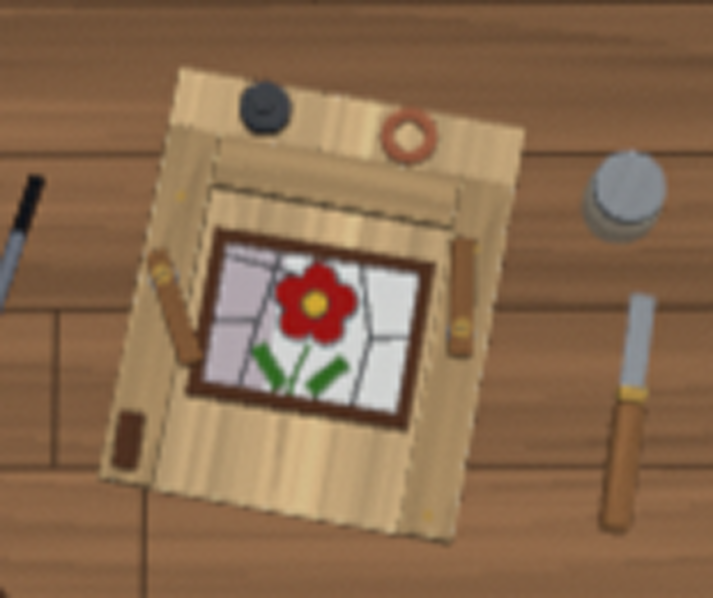

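View pics/sidez.png

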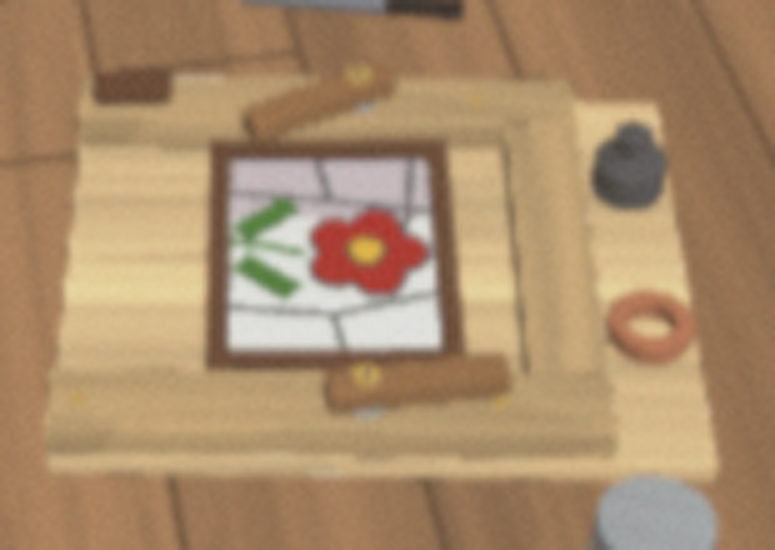

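Top zoom: screws are near zoom pixels (161,273) and (460,328). The left nose points towards the robot and the right nose away from it. The panel frame corners are about (216,229), (434,262), (408,430) and (188,396). Next I'll measure them with masks in both views.

```bash
cat > h.py <<'E'
import numpy as np,cv2
from rig import *
class Cam:
    def __init__(s,n):
        m=camera_model(n);f=200/np.tan(np.radians(m["vertical_fov"])/2)
        s.K=np.array([[f,0,m["cx"]],[0,f,m["cy"]],[0,0,1]]);s.D=np.array(m["D"]);s.R=np.array(m["R"]);s.t=np.array(m["t"])
        s.c=-s.R.T@s.t;s.P=np.c_[s.R,s.t]
    def und(s,p): return cv2.undistortPoints(np.array(p,float).reshape(-1,1,2),s.K,s.D)[:,0]
    def ray(s,p,z):
        u=s.und(p);d=np.c_[u,np.ones(len(u))]@s.R
        return s.c+d*((z-s.c[2])/d[:,2])[:,None]
    def proj(s,X): return cv2.projectPoints(np.array(X,float).reshape(-1,1,3),cv2.Rodrigues(s.R)[0],s.t,s.K,s.D)[0][:,0]
T=Cam("top");S=Cam("side")
def tri(pt,ps):
    h=cv2.triangulatePoints(T.P,S.P,T.und(pt).T,S.und(ps).T);return (h[:3]/h[3]).T
E
python3 - <<'E'
from h import *
np.set_printoptions(precision=4,suppress=True)
zt=lambda p:np.array(p)/4.6+[245,110]-0.39
zs=lambda p:np.array(p)/5+[275,160]-0.4
scT=zt([(161,273),(460,328)]);scS=zs([(359,76),(367,377)])
print("screws",tri(scT,scS))
cT=zt([(216,229),(434,262),(408,430),(188,396)]);cS=zs([(445,143),(462,356),(208,367),(211,142)])
print("panel",tri(cT,cS))
# board corners: far ledge
print("board far",tri(zt([(180,68),(525,130)]),zs([(658,102),(716,473)])), "near",T.ray(zt([(100,480),(452,542)]),.031))
# masks: flower, and frame
for n,c,z in(("top",T,.028),("side",S,.028)):
    im=cv2.imread(f"pics/{n}0.png");hsv=cv2.cvtColor(im,cv2.COLOR_BGR2HSV).astype(int)
    x0,x1,y0,y1=(280,350,150,215) if n=="top" else (310,375,182,240)
    m=np.zeros(im.shape[:2],np.uint8)
    sub=(hsv[...,2]<125)&(hsv[...,1]>90)&(hsv[...,0]<15); m[y0:y1,x0:x1]=sub[y0:y1,x0:x1]*255
    k,l,st,ce=cv2.connectedComponentsWithStats(m)
    i=1+np.argmax(st[1:,4]);pts=cv2.findNonZero((l==i).astype(np.uint8))
    r=cv2.minAreaRect(pts);b=cv2.boxPoints(r)
    print(n,r,st[i]); w=c.ray(b,z);print(w, np.linalg.norm(np.diff(w,axis=0),axis=1),w.mean(0))
E
```

```text
screws [[ 0.5901  0.159   0.0459]
 [ 0.5481 -0.0634  0.0451]]
panel [[ 0.6297  0.1192  0.0247]
 [ 0.6007 -0.0452  0.0317]
 [ 0.4755 -0.0248  0.0244]
 [ 0.502   0.1394  0.0269]]
board far [[ 0.761   0.1483  0.0108]
 [ 0.7106 -0.1176  0.0054]] near [[ 0.4378  0.2041  0.031 ]
 [ 0.3909 -0.0563  0.031 ]]
top ((307.89190673828125, 180.14865112304688), (57.375247955322266, 36.49657440185547), 9.462321281433105) [280 159  60  44 463]
[[ 0.5092  0.17    0.028 ]
 [ 0.6361  0.1503  0.028 ]
 [ 0.6018 -0.0462  0.028 ]
 [ 0.4757 -0.0243  0.028 ]] [0.1285 0.1995 0.128 ] [0.5557 0.0624 0.028 ]
side ((341.5, 209.0), (48.0, 49.0), 90.0) [317 185  50  49 391]
[[ 0.5049  0.1506  0.028 ]
 [ 0.6382  0.1275  0.028 ]
 [ 0.5963 -0.0489  0.028 ]
 [ 0.4769 -0.0285  0.028 ]] [0.1352 0.1813 0.1211] [0.5541 0.0502 0.028 ]
```

```bash
cat >> h.py <<'E'
from scipy.spatial.transform import Rotation as Ro
O=np.array([.5487,.0506]);YAW=-.184
def b2w(x,y): c,s=np.cos(YAW),np.sin(YAW); return O+np.array([c*x-s*y,s*x+c*y])
def w2b(p): c,s=np.cos(YAW),np.sin(YAW); d=np.array(p)[...,:2]-O; return np.stack([c*d[...,0]+s*d[...,1],-s*d[...,0]+c*d[...,1]],-1)
def tool():
    o=observe();q=o["eef_rot"];R=Ro.from_quat([q[1],q[2],q[3],q[0]]).as_matrix();return o,R
E
python3 - <<'E'
from h import *
np.set_printoptions(precision=4,suppress=True)
zt=lambda p:np.array(p)/4.6+[245,110]-0.39
o,R=tool();print(R)
print("jar",w2b(T.ray(zt([(630,183)]),.07)),"fid",w2b(T.ray(zt([(128,440)]),.043)),"foil",w2b(T.ray(zt([(409,136)]),.024)))
print("noses",w2b(T.ray(zt([(189,363),(463,238)]),.048)),"screws",w2b(T.ray(zt([(161,273),(460,328)]),.048)))
print("knife tip",w2b(T.ray(zt([(642,295),(615,530)]),.01)), "marker",w2b(T.ray(zt([(38,177)]),.01)))
for n,p in dict(push0=(-.10,-.003),push1=(-.04,-.003),L0=(-.044,.124),L1=(.0015,.07),R0=(.07,-.147),Rm=(.062,-.10),R1=(.0385,-.07)).items(): print(n,b2w(*p))
for z in T.proj(np.array([[*b2w(.19,.135),.012],[*b2w(.19,-.135),.012],[*b2w(-.135,.135),.031],[*b2w(-.135,-.135),.031]])): print((z-[245,110])*4.6)
E
```

```text
[[-0.0004  0.4186  0.9082]
 [-0.0013  0.9082 -0.4186]
 [-1.     -0.0014  0.0001]]
jar [[ 0.1462 -0.2166]] fid [[-0.1055  0.1146]] foil [[ 0.1651 -0.0489]]
noses [[-0.0415  0.0807]
 [ 0.0882 -0.1026]] screws [[ 0.0216  0.1141]
 [ 0.0204 -0.112 ]]
knife tip [[ 0.078  -0.2444]
 [-0.1026 -0.2529]] marker [[0.0862 0.2257]]
push0 [0.4498 0.0659]
push1 [0.5088 0.055 ]
L0 [0.5281 0.1806]
L1 [0.563  0.1191]
R0 [ 0.5906 -0.1067]
Rm [ 0.5914 -0.0591]
R1 [ 0.5737 -0.0253]
[177.7529  66.506 ]
[522.7971 127.0484]
[ 92.9145 474.393 ]
[451.6911 539.7026]
```

>>> servo_tool:
  plan:
    - {"gripper": 0, "slide": [1.2, -3.3, 0], "twist": [0, 0, 0.025]}
    - {"gripper": 0, "slide": [1.2, -3.3, 0], "twist": [0, 0, 0.025]}
    - {"gripper": 0, "slide": [1.2, -3.3, 0], "twist": [0, 0, 0.025]}
    - {"gripper": 0, "slide": [1.2, -3.3, 0], "twist": [0, 0, 0.025]}
    - {"gripper": 0, "slide": [1.2, -3.3, 0], "twist": [0, 0, 0.025]}
  grip_force: 10

```text
clock: 0.6
ee_pos: [0.3218, 0.401, 0.2264]
eef_rot: [0.699, 0.107, 0.699, -0.108]
contact_force: [0.7, -0.0, 0.4]
width: 0.0565
```

>>> servo_tool:
  plan:
    - {"gripper": 0, "slide": [1.2, -3.3, 0], "twist": [0, 0, 0.025]}
    - {"gripper": 0, "slide": [1.2, -3.3, 0], "twist": [0, 0, 0.025]}
    - {"gripper": 0, "slide": [1.2, -3.3, 0], "twist": [0, 0, 0.025]}
    - {"gripper": 0, "slide": [1.2, -3.3, 0], "twist": [0, 0, 0.025]}
    - {"gripper": 0, "slide": [1.2, -3.3, 0], "twist": [0, 0, 0.025]}

```text
clock: 1.1
ee_pos: [0.3817, 0.2361, 0.2266]
eef_rot: [0.704, 0.064, 0.704, -0.064]
contact_force: [0.5, -0.7, 0.4]
width: 0.0163
```

>>> servo_tool:
  plan:
    - {"gripper": 0, "slide": [1.2, -3.3, 0], "twist": [0, 0, 0]}
    - {"gripper": 0, "slide": [1.2, -3.3, 0], "twist": [0, 0, 0]}
    - {"gripper": 0, "slide": [1.2, -3.3, 0], "twist": [0, 0, 0]}
    - {"gripper": 0, "slide": [1.2, -3.3, 0], "twist": [0, 0, 0]}
    - {"gripper": 0, "slide": [0, 0, 0], "twist": [0, 0, 0]}

```text
clock: 1.6
ee_pos: [0.4306, 0.101, 0.2267]
eef_rot: [0.704, 0.066, 0.704, -0.067]
contact_force: [0.7, 1.1, 0.2]
width: 0.0007
```

>>> servo_tool:
  plan:
    - {"gripper": 0, "slide": [0.9, -1.7, -2], "twist": [0, 0, 0]}
    - {"gripper": 0, "slide": [1.0, -1.8, -3], "twist": [0, 0, 0]}
    - {"gripper": 0, "slide": [0, 0, -4], "twist": [0, 0, 0]}
    - {"gripper": 0, "slide": [0, 0, -4], "twist": [0, 0, 0]}
    - {"gripper": 0, "slide": [0, 0, -3], "twist": [0, 0, 0]}

```text
clock: 2.1
ee_pos: [0.4475, 0.0709, 0.0647]
eef_rot: [0.704, 0.064, 0.705, -0.064]
contact_force: [-0.0, 0.7, -0.0]
width: 0.0002
```

>>> servo_tool:
  plan:
    - {"gripper": 0, "slide": [0, 0, -2], "twist": [0, 0, 0]}
    - {"gripper": 0, "slide": [0, 0, -1], "twist": [0, 0, 0]}
    - {"gripper": 0, "slide": [0, 0, -0.9], "twist": [0, 0, 0]}
    - {"gripper": 0, "slide": [0, 0, 0], "twist": [0, 0, 0]}
    - {"gripper": 0, "slide": [0, 0, 0], "twist": [0, 0, 0]}

```text
clock: 2.6
ee_pos: [0.449, 0.0709, 0.0283]
eef_rot: [0.704, 0.064, 0.704, -0.064]
contact_force: [-0.0, 0.8, -0.3]
width: 0.0004
```

```bash
python3 - <<'E'
from h import *
o,R=tool();print(o["ee_pos"],w2b(o["ee_pos"]),o["contact_force"])
s=grab_frame("side")[...,::-1][140:270,275:430];cv2.imwrite("pics/s1.png",cv2.resize(s,None,fx=4.5,fy=4.5,interpolation=cv2.INTER_CUBIC))
E
```

```text
[0.44900337 0.07089118 0.02832062] [-0.10172627  0.00170781] [-0.02507441  0.79617192 -0.27735243]
```

View pics/s1.png

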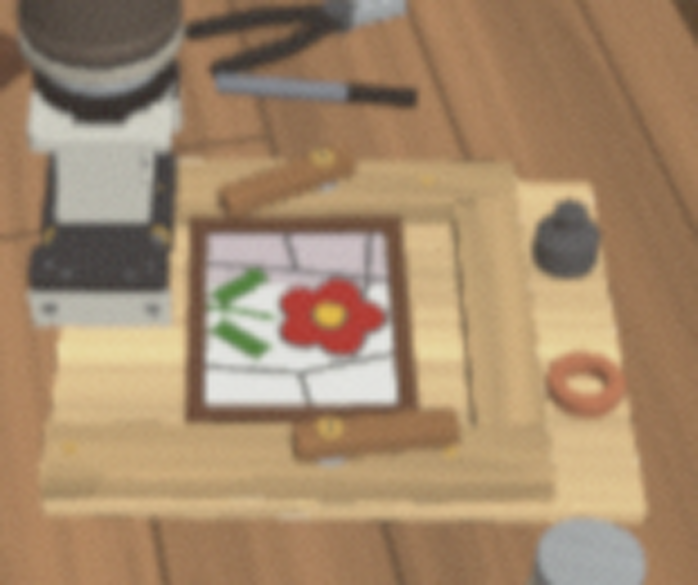

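The panel (left frame edge near zoom x 195) is untouched and the gripper stands short of it. I'll lower to mid-edge height, then approach.

>>> servo_tool:
  plan:
    - {"gripper": 0, "slide": [0, -0.2, -0.4], "twist": [0, 0, 0]}
    - {"gripper": 0, "slide": [0, -0.1, -0.4], "twist": [0, 0, 0]}
    - {"gripper": 0, "slide": [0.5, -0.1, 0], "twist": [0, 0, 0]}
    - {"gripper": 0, "slide": [0.5, -0.1, 0], "twist": [0, 0, 0]}
    - {"gripper": 0, "slide": [0.5, -0.1, 0], "twist": [0, 0, 0]}

```text
clock: 3.15
ee_pos: [0.4644, 0.0645, 0.0198]
eef_rot: [0.704, 0.064, 0.704, -0.064]
contact_force: [-0.2, -0.1, -0.7]
width: 0.0007
```

>>> servo_tool:
  plan:
    - {"gripper": 0, "slide": [0.4, -0.07, 0], "twist": [0, 0, 0]}
    - {"gripper": 0, "slide": [0.4, -0.07, 0], "twist": [0, 0, 0]}
    - {"gripper": 0, "slide": [0.4, -0.07, 0], "twist": [0, 0, 0]}
    - {"gripper": 0, "slide": [0.4, -0.07, 0], "twist": [0, 0, 0]}
    - {"gripper": 0, "slide": [0.4, -0.07, 0], "twist": [0, 0, 0]}

```text
clock: 3.65
ee_pos: [0.483, 0.0612, 0.0196]
eef_rot: [0.704, 0.064, 0.705, -0.064]
contact_force: [-3.0, 0.7, 1.8]
width: 0.0004
```

>>> servo_tool:
  plan:
    - {"gripper": 0, "slide": [0.3, -0.06, 0], "twist": [0, 0, 0]}
    - {"gripper": 0, "slide": [0.3, -0.06, 0], "twist": [0, 0, 0]}
    - {"gripper": 0, "slide": [0.3, -0.06, 0], "twist": [0, 0, 0]}
    - {"gripper": 0, "slide": [0.3, -0.06, 0], "twist": [0, 0, 0]}
    - {"gripper": 0, "slide": [0.3, -0.06, 0], "twist": [0, 0, 0]}

```text
clock: 4.15
ee_pos: [0.4989, 0.058, 0.0197]
eef_rot: [0.704, 0.064, 0.704, -0.064]
contact_force: [-1.8, 0.8, -0.7]
width: 0.0005
```

>>> servo_tool:
  plan:
    - {"gripper": 0, "slide": [0.15, -0.03, 0], "twist": [0, 0, 0]}
    - {"gripper": 0, "slide": [0.15, -0.03, 0], "twist": [0, 0, 0]}
    - {"gripper": 0, "slide": [0.15, -0.03, 0], "twist": [0, 0, 0]}
    - {"gripper": 0, "slide": [0.15, -0.03, 0], "twist": [0, 0, 0]}
    - {"gripper": 0, "slide": [0.15, -0.03, 0], "twist": [0, 0, 0]}

```text
clock: 4.65
ee_pos: [0.5063, 0.0566, 0.0197]
eef_rot: [0.704, 0.064, 0.704, -0.064]
contact_force: [-0.7, 1.1, -0.2]
width: 0.0006
```

```bash
cat > look.py <<'E'
from h import *
import sys
n=sys.argv[1]
o,R=tool();print(o["clock"],o["ee_pos"],w2b(o["ee_pos"]),o["contact_force"])
s=grab_frame("side")[...,::-1][140:270,275:430];cv2.imwrite(f"pics/s{n}.png",cv2.resize(s,None,fx=4.5,fy=4.5,interpolation=cv2.INTER_CUBIC))
s=grab_frame("top")[...,::-1][110:240,245:400];cv2.imwrite(f"pics/t{n}.png",cv2.resize(s,None,fx=4.6,fy=4.6,interpolation=cv2.INTER_CUBIC))
E
python3 look.py 2
```

```text
4.65 [0.50625666 0.0565991  0.01972903] [-0.0428245  -0.00186775] [-0.73401007  1.12682017 -0.19682514]
```

View pics/s2.png

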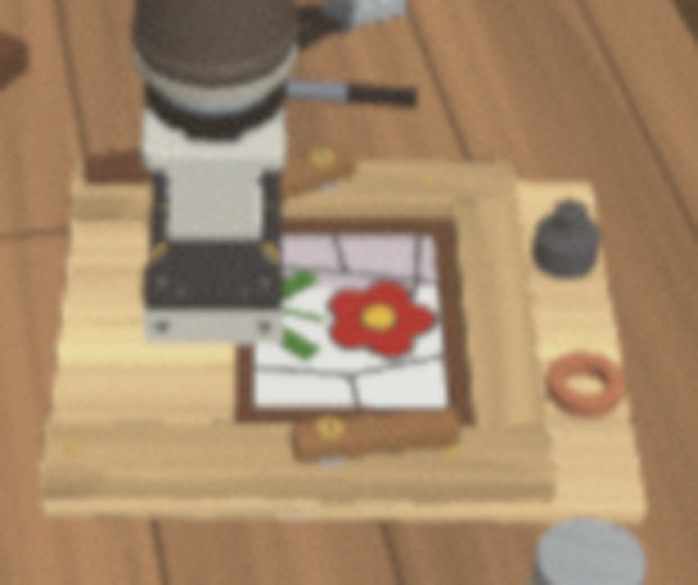

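The panel has moved: its far frame edge is at zoom x about 457–470, almost at the batten line. I'll push on in 1 mm steps until the force rises.

>>> servo_tool:
  plan:
    - {"gripper": 0, "slide": [0.1, -0.02, 0], "twist": [0, 0, 0]}
    - {"gripper": 0, "slide": [0.1, -0.02, 0], "twist": [0, 0, 0]}
    - {"gripper": 0, "slide": [0.05, -0.01, 0], "twist": [0, 0, 0]}
    - {"gripper": 0, "slide": [0.05, -0.01, 0], "twist": [0, 0, 0]}
    - {"gripper": 0, "slide": [0, 0, 0], "twist": [0, 0, 0]}

```text
clock: 5.25
ee_pos: [0.508, 0.0562, 0.0196]
eef_rot: [0.703, 0.064, 0.705, -0.064]
contact_force: [-5.9, 1.8, 4.8]
width: 0.0004
```

>>> servo_tool:
  plan:
    - {"gripper": 0, "slide": [0.05, -0.01, 0], "twist": [0, 0, 0]}
    - {"gripper": 0, "slide": [0.05, -0.01, 0], "twist": [0, 0, 0]}
    - {"gripper": 0, "slide": [0.05, -0.01, 0], "twist": [0, 0, 0]}
    - {"gripper": 0, "slide": [0, 0, 0], "twist": [0, 0, 0]}
    - {"gripper": 0, "slide": [0, 0, 0], "twist": [0, 0, 0]}

```text
clock: 5.75
ee_pos: [0.508, 0.0562, 0.0194]
eef_rot: [0.703, 0.064, 0.706, -0.064]
contact_force: [-10.6, 3.6, 7.6]
width: 0.0003
```

The force rises to 10.6 N with no motion, so it is against the stop. I'll back off, raise and check.

>>> servo_tool:
  plan:
    - {"gripper": 0, "slide": [-0.8, 0.1, 0], "twist": [0, 0, 0]}
    - {"gripper": 0, "slide": [-2, 0.4, 0], "twist": [0, 0, 0]}
    - {"gripper": 0, "slide": [-3, 0.5, 0], "twist": [0, 0, 0]}
    - {"gripper": 0, "slide": [-4, 0.5, 2], "twist": [0, 0, 0]}
    - {"gripper": 0, "slide": [-3, 0, 4], "twist": [0, 0, 0]}

```text
clock: 6.25
ee_pos: [0.3795, 0.0705, 0.0786]
eef_rot: [0.703, 0.063, 0.706, -0.065]
contact_force: [1.0, 0.2, 2.0]
width: 0.0006
```

```bash
python3 look.py 3
```

```text
6.25 [0.37947474 0.07054375 0.07855012] [-0.17001767 -0.01135495] [1.01855813 0.21138993 2.00679866]
```

View pics/s3.png

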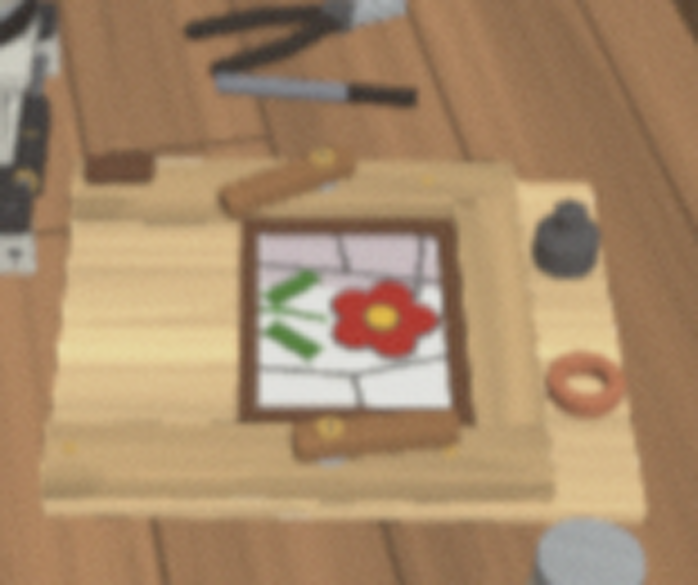

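View pics/t3.png

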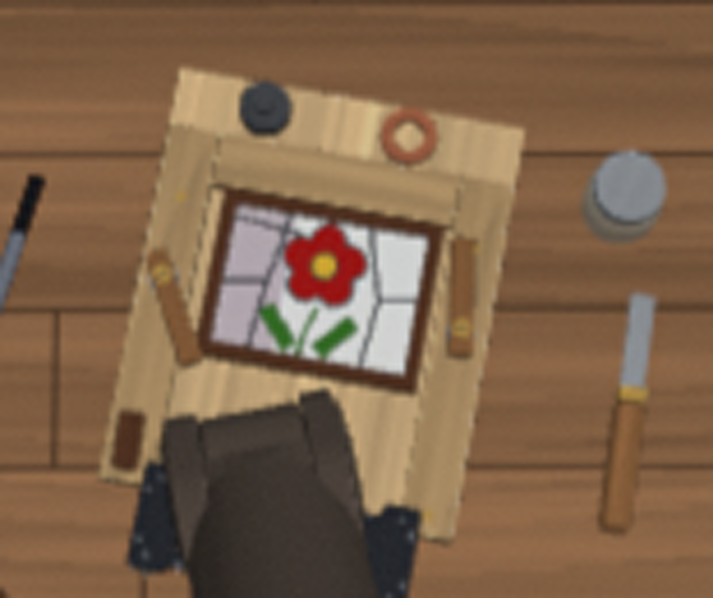

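The panel's far edge lies flush along the whole batten: in the top zoom it runs (225,190)→(440,225), matching the batten's near-face line. Next is the left catch.

>>> servo_tool:
  plan:
    - {"gripper": 0, "slide": [2.8, 2.3, 1], "twist": [0, 0, 0]}
    - {"gripper": 0, "slide": [2.9, 2.3, 0], "twist": [0, 0, 0]}
    - {"gripper": 0, "slide": [2.9, 2.3, 0], "twist": [0, 0, 0]}
    - {"gripper": 0, "slide": [2.9, 2.4, 0], "twist": [0, 0, 0]}
    - {"gripper": 0, "slide": [2.9, 2.4, 0], "twist": [0, 0, 0]}

```text
clock: 6.85
ee_pos: [0.5288, 0.1888, 0.0896]
eef_rot: [0.705, 0.065, 0.703, -0.064]
contact_force: [0.7, -0.5, -0.0]
width: 0.0008
```

>>> servo_tool:
  plan:
    - {"gripper": 0, "slide": [0, 0, 0], "twist": [0, 0, 0]}
    - {"gripper": 0, "slide": [0, 0, 0], "twist": [0, 0, 0]}
    - {"gripper": 0, "slide": [0, 0, -1], "twist": [0, 0, 0]}
    - {"gripper": 0, "slide": [0, 0, -1], "twist": [0, 0, 0]}
    - {"gripper": 0, "slide": [0, 0, -1], "twist": [0, 0, 0]}

```text
clock: 7.35
ee_pos: [0.5259, 0.187, 0.0587]
eef_rot: [0.704, 0.064, 0.704, -0.065]
contact_force: [0.6, 0.1, 0.8]
width: 0.0004
```

```bash
python3 look.py 4
```

```text
7.35 [0.52588366 0.18695435 0.05868055] [-0.04737907  0.12987809] [0.58431652 0.0721588  0.84898271]
```

View pics/s4.png

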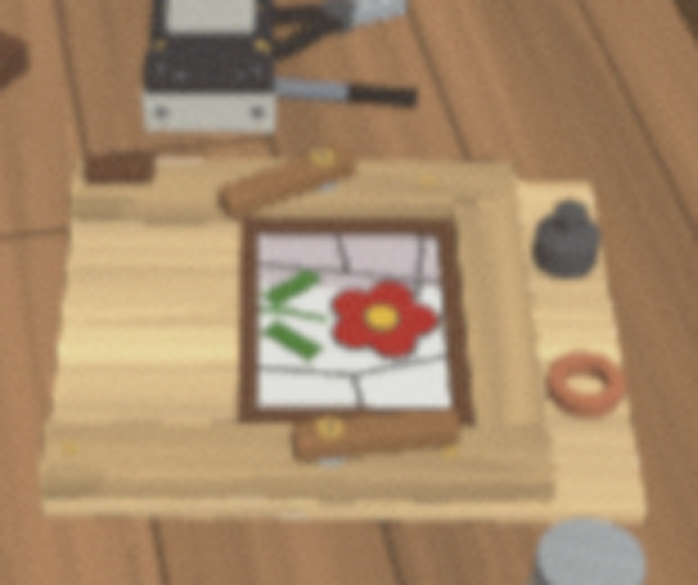

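The catch and bystanders are undisturbed. The tip is hidden under the gripper body, and the measured pose puts it left of the left bar. I'll lower to bar height and sweep.

>>> servo_tool:
  plan:
    - {"gripper": 0, "slide": [0, 0, -1], "twist": [0, 0, 0]}
    - {"gripper": 0, "slide": [0, 0, -1], "twist": [0, 0, 0]}
    - {"gripper": 0, "slide": [0, 0, 0], "twist": [0, 0, 0]}
    - {"gripper": 0, "slide": [0.2, -0.55, 0], "twist": [0, 0, 0]}
    - {"gripper": 0, "slide": [0.2, -0.55, 0], "twist": [0, 0, 0]}

```text
clock: 7.95
ee_pos: [0.531, 0.1764, 0.0399]
eef_rot: [0.704, 0.064, 0.704, -0.064]
contact_force: [0.1, -0.9, -0.9]
width: 0.0003
```

>>> servo_tool:
  plan:
    - {"gripper": 0, "slide": [0.2, -0.55, 0], "twist": [0, 0, 0]}
    - {"gripper": 0, "slide": [0.2, -0.55, 0], "twist": [0, 0, 0]}
    - {"gripper": 0, "slide": [0.2, -0.55, 0], "twist": [0, 0, 0]}
    - {"gripper": 0, "slide": [0.2, -0.5, 0], "twist": [0, 0, 0]}
    - {"gripper": 0, "slide": [0.3, -0.5, 0], "twist": [0, 0, 0]}

```text
clock: 8.45
ee_pos: [0.541, 0.1499, 0.0397]
eef_rot: [0.704, 0.064, 0.705, -0.064]
contact_force: [-4.1, 1.0, 1.7]
width: 0.0004
```

```bash
python3 look.py 5
```

```text
8.45 [0.54098568 0.14986681 0.03969674] [-0.0257463   0.09617972] [-4.13373766  0.99767898  1.71410022]
```

View pics/s5.png

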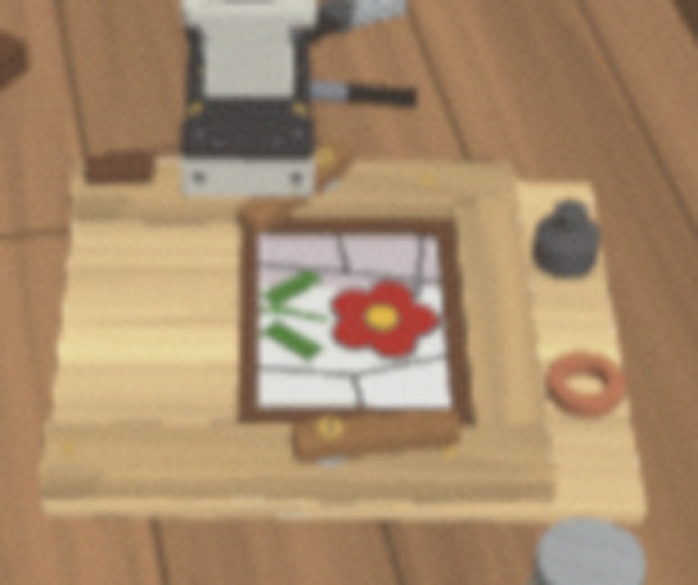

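The left nose has swung in to zoom (262,213) and is turning as planned. Continuing.

>>> servo_tool:
  plan:
    - {"gripper": 0, "slide": [0.3, -0.46, 0], "twist": [0, 0, 0]}
    - {"gripper": 0, "slide": [0.3, -0.46, 0], "twist": [0, 0, 0]}
    - {"gripper": 0, "slide": [0.3, -0.46, 0], "twist": [0, 0, 0]}
    - {"gripper": 0, "slide": [0.3, -0.46, 0], "twist": [0, 0, 0]}
    - {"gripper": 0, "slide": [0.3, -0.46, 0], "twist": [0, 0, 0]}

```text
clock: 9.05
ee_pos: [0.5572, 0.127, 0.0398]
eef_rot: [0.704, 0.064, 0.704, -0.064]
contact_force: [-2.1, 1.8, 0.2]
width: 0.0003
```

>>> servo_tool:
  plan:
    - {"gripper": 0, "slide": [0.25, -0.15, 0], "twist": [0, 0, 0]}
    - {"gripper": 0, "slide": [0.25, -0.15, 0], "twist": [0, 0, 0]}
    - {"gripper": 0, "slide": [0.2, -0.15, 0], "twist": [0, 0, 0]}
    - {"gripper": 0, "slide": [0.1, -0.05, 0], "twist": [0, 0, 0]}
    - {"gripper": 0, "slide": [0, 0, 0], "twist": [0, 0, 0]}

```text
clock: 9.55
ee_pos: [0.5646, 0.1223, 0.0397]
eef_rot: [0.704, 0.064, 0.704, -0.064]
contact_force: [-1.6, 1.0, -0.3]
width: 0.0005
```

```bash
python3 look.py 6
```

```text
9.55 [0.56460183 0.12227044 0.0396815 ] [0.00252033 0.07337007] [-1.64050022  1.04491742 -0.32220972]
```

View pics/s6.png

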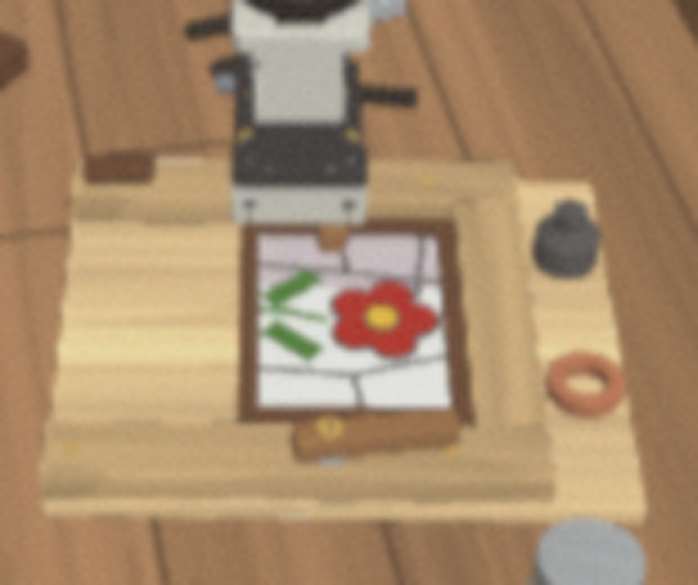

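The left nose now points across, at zoom (332,237). I'll back off, raise and move to the right side of the right catch.

>>> servo_tool:
  plan:
    - {"gripper": 0, "slide": [-0.6, 0.1, 0], "twist": [0, 0, 0]}
    - {"gripper": 0, "slide": [-0.6, 0.1, 0], "twist": [0, 0, 0]}
    - {"gripper": 0, "slide": [0, 0, 1.5], "twist": [0, 0, 0]}
    - {"gripper": 0, "slide": [0, 0, 2], "twist": [0, 0, 0]}
    - {"gripper": 0, "slide": [0, 0, 2], "twist": [0, 0, 0]}

```text
clock: 10.15
ee_pos: [0.5519, 0.1241, 0.0952]
eef_rot: [0.704, 0.064, 0.704, -0.064]
contact_force: [0.5, -0.7, -0.0]
width: 0.0008
```

>>> servo_tool:
  plan:
    - {"gripper": 0, "slide": [0.6, -3.4, 0], "twist": [0, 0, 0]}
    - {"gripper": 0, "slide": [0.6, -3.4, 0], "twist": [0, 0, 0]}
    - {"gripper": 0, "slide": [0.6, -3.4, 0], "twist": [0, 0, 0]}
    - {"gripper": 0, "slide": [0.6, -3.4, 0], "twist": [0, 0, 0]}
    - {"gripper": 0, "slide": [0.6, -3.3, 0], "twist": [0, 0, 0]}

```text
clock: 10.65
ee_pos: [0.5823, -0.0462, 0.0949]
eef_rot: [0.704, 0.064, 0.704, -0.064]
contact_force: [0.2, -0.5, 0.5]
width: 0.0003
```

>>> servo_tool:
  plan:
    - {"gripper": 0, "slide": [0.6, -3.3, 0], "twist": [0, 0, 0]}
    - {"gripper": 0, "slide": [0.6, -3.3, 0], "twist": [0, 0, 0]}
    - {"gripper": 0, "slide": [0, 0, 0], "twist": [0, 0, 0]}
    - {"gripper": 0, "slide": [0, 0, 0], "twist": [0, 0, 0]}
    - {"gripper": 0, "slide": [0, 0, -1], "twist": [0, 0, 0]}

```text
clock: 11.15
ee_pos: [0.5953, -0.1095, 0.0854]
eef_rot: [0.705, 0.064, 0.703, -0.063]
contact_force: [0.2, 0.5, 0.4]
width: 0.0004
```

```bash
python3 look.py 7
```

```text
11.15 [ 0.59528938 -0.10946861  0.08542965] [ 0.07508965 -0.14884245] [0.23934169 0.54253571 0.44140754]
```

View pics/t7.png

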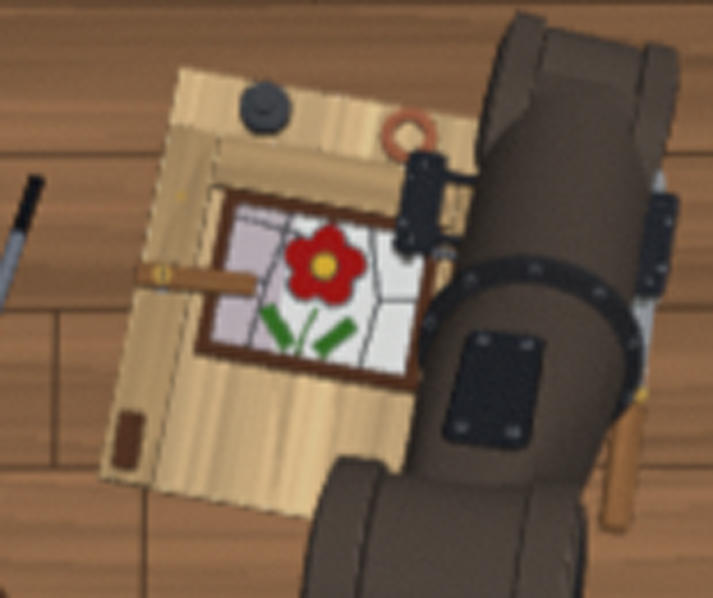

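View pics/s7.png

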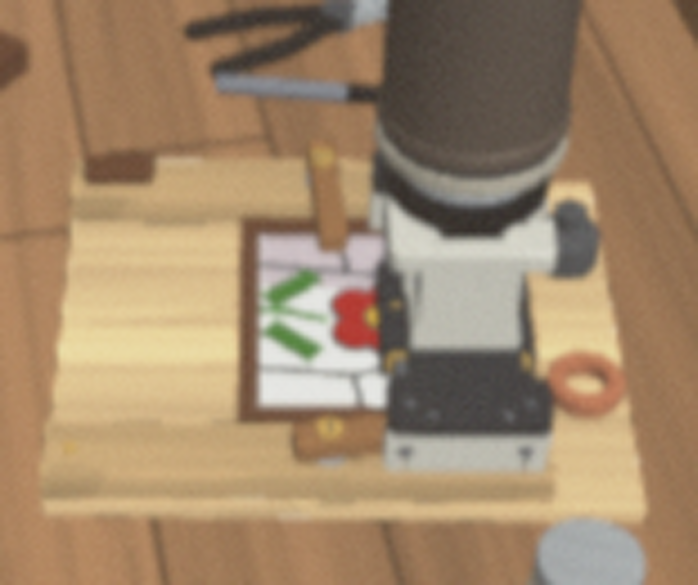

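Left catch, top zoom: screw (163,275) to nose (262,285), which is about −0.08 rad from square. That's within tolerance. Next I'll lower beside the right catch and sweep it.

>>> servo_tool:
  plan:
    - {"gripper": 0, "slide": [0, 0, -1.5], "twist": [0, 0, 0]}
    - {"gripper": 0, "slide": [0, 0, -1.5], "twist": [0, 0, 0]}
    - {"gripper": 0, "slide": [0, 0, -1], "twist": [0, 0, 0]}
    - {"gripper": 0, "slide": [0, 0, -0.6], "twist": [0, 0, 0]}
    - {"gripper": 0, "slide": [0, 0, 0], "twist": [0, 0, 0]}

```text
clock: 11.75
ee_pos: [0.5939, -0.1105, 0.0377]
eef_rot: [0.704, 0.064, 0.705, -0.064]
contact_force: [0.5, -0.3, 0.2]
width: 0.0008
```

>>> servo_tool:
  plan:
    - {"gripper": 0, "slide": [0, 0.5, 0], "twist": [0, 0, 0]}
    - {"gripper": 0, "slide": [0, 0.5, 0], "twist": [0, 0, 0]}
    - {"gripper": 0, "slide": [0, 0.5, 0], "twist": [0, 0, 0]}
    - {"gripper": 0, "slide": [0, 0.5, 0], "twist": [0, 0, 0]}
    - {"gripper": 0, "slide": [0, 0.5, 0], "twist": [0, 0, 0]}

```text
clock: 12.25
ee_pos: [0.5952, -0.0856, 0.0392]
eef_rot: [0.705, 0.064, 0.704, -0.064]
contact_force: [1.5, -2.6, 0.9]
width: 0.0005
```

>>> servo_tool:
  plan:
    - {"gripper": 0, "slide": [0, 0.5, 0], "twist": [0, 0, 0]}
    - {"gripper": 0, "slide": [0, 0.5, 0], "twist": [0, 0, 0]}
    - {"gripper": 0, "slide": [0, 0.5, 0], "twist": [0, 0, 0]}
    - {"gripper": 0, "slide": [0, 0.5, 0], "twist": [0, 0, 0]}
    - {"gripper": 0, "slide": [0, 0.5, 0], "twist": [0, 0, 0]}

```text
clock: 12.75
ee_pos: [0.594, -0.0605, 0.0386]
eef_rot: [0.704, 0.064, 0.705, -0.064]
contact_force: [-0.1, -2.8, 1.1]
width: 0.0008
```

```bash
python3 look.py 8
```

```text
12.75 [ 0.59395051 -0.06052443  0.03857171] [ 0.06481839 -0.10096943] [-0.1185731  -2.79910376  1.10163077]
```

View pics/s8.png

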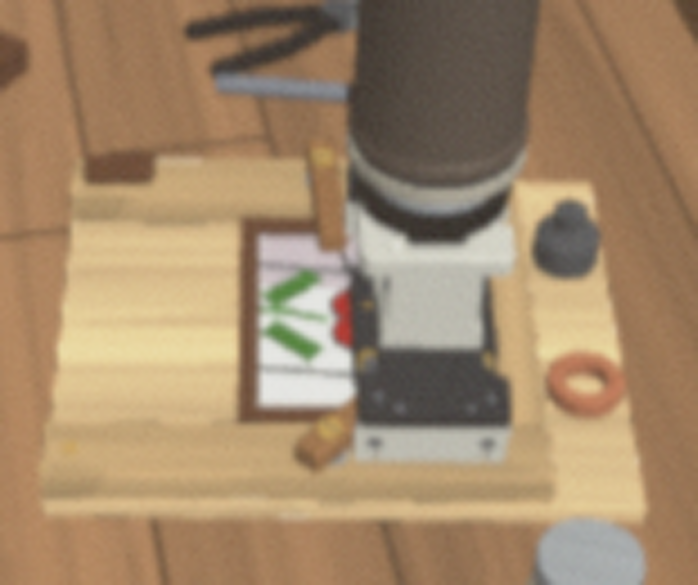

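The right catch is turning; its tail is at zoom (318,455). Continuing.

>>> servo_tool:
  plan:
    - {"gripper": 0, "slide": [-0.3, 0.5, 0], "twist": [0, 0, 0]}
    - {"gripper": 0, "slide": [-0.3, 0.5, 0], "twist": [0, 0, 0]}
    - {"gripper": 0, "slide": [-0.3, 0.5, 0], "twist": [0, 0, 0]}
    - {"gripper": 0, "slide": [-0.3, 0.5, 0], "twist": [0, 0, 0]}
    - {"gripper": 0, "slide": [-0.3, 0.5, 0], "twist": [0, 0, 0]}

```text
clock: 13.35
ee_pos: [0.5793, -0.0352, 0.0388]
eef_rot: [0.704, 0.064, 0.704, -0.064]
contact_force: [1.1, -1.4, 0.1]
width: 0.0006
```

>>> servo_tool:
  plan:
    - {"gripper": 0, "slide": [-0.2, 0.2, 0], "twist": [0, 0, 0]}
    - {"gripper": 0, "slide": [-0.2, 0.2, 0], "twist": [0, 0, 0]}
    - {"gripper": 0, "slide": [-0.2, 0.1, 0], "twist": [0, 0, 0]}
    - {"gripper": 0, "slide": [0, 0, 0], "twist": [0, 0, 0]}
    - {"gripper": 0, "slide": [0, 0, 0], "twist": [0, 0, 0]}

```text
clock: 13.85
ee_pos: [0.5734, -0.0305, 0.0387]
eef_rot: [0.704, 0.064, 0.704, -0.064]
contact_force: [0.1, 0.8, -1.0]
width: 0.0004
```

```bash
python3 look.py 9
```

```text
13.85 [ 0.57339619 -0.0305018   0.03867728] [ 0.03911798 -0.07521427] [ 0.08448079  0.84154198 -0.95973203]
```

View pics/s9.png

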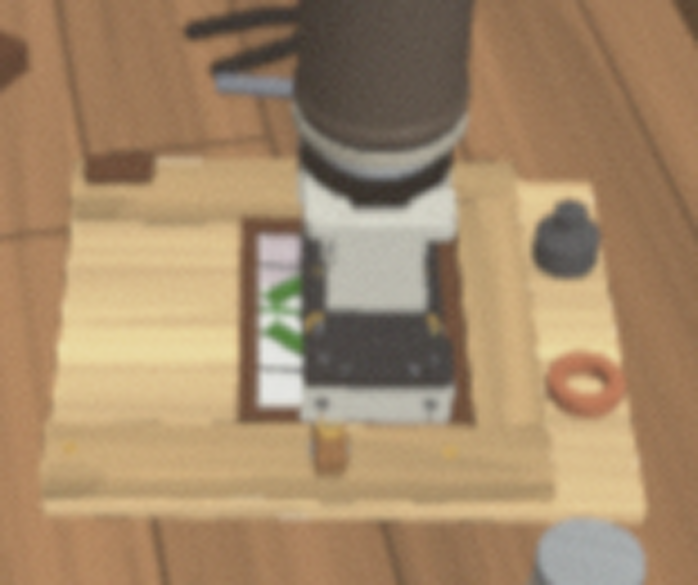

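The tail now points straight out at zoom (330,455). I'll retreat away from the bar (+x), raise and swing clear.

>>> servo_tool:
  plan:
    - {"gripper": 0, "slide": [0.6, -0.1, 0], "twist": [0, 0, 0]}
    - {"gripper": 0, "slide": [0.6, -0.1, 0], "twist": [0, 0, 0]}
    - {"gripper": 0, "slide": [0, 0, 2], "twist": [0, 0, 0]}
    - {"gripper": 0, "slide": [0, 0, 3], "twist": [0, 0, 0]}
    - {"gripper": 0, "slide": [0, 0, 4], "twist": [0, 0, 0]}

```text
clock: 14.45
ee_pos: [0.5848, -0.0329, 0.1283]
eef_rot: [0.703, 0.064, 0.705, -0.065]
contact_force: [1.0, 0.8, -0.2]
width: 0.0003
```

>>> servo_tool:
  plan:
    - {"gripper": 0, "slide": [-2, -3, 2], "twist": [0, 0, 0]}
    - {"gripper": 0, "slide": [-3, -3, 2], "twist": [0, 0, 0]}
    - {"gripper": 0, "slide": [-3, -3.5, 0], "twist": [0, 0, 0]}
    - {"gripper": 0, "slide": [-3, -3.5, 0], "twist": [0, 0, 0]}
    - {"gripper": 0, "slide": [-3, -3.5, 0], "twist": [0, 0, 0]}

```text
clock: 14.95
ee_pos: [0.4448, -0.1993, 0.1692]
eef_rot: [0.705, 0.064, 0.704, -0.064]
contact_force: [-0.1, -1.1, 1.1]
width: 0.0006
```

>>> servo_tool:
  plan:
    - {"gripper": 0, "slide": [-2, -3.5, 0], "twist": [0, 0, 0]}
    - {"gripper": 0, "slide": [-2, -3.5, 0], "twist": [0, 0, 0]}
    - {"gripper": 0, "slide": [-1, -3, 0], "twist": [0, 0, 0]}
    - {"gripper": 0, "slide": [0, 0, 0], "twist": [0, 0, 0]}
    - {"gripper": 0, "slide": [0, 0, 0], "twist": [0, 0, 0]}

```text
clock: 15.45
ee_pos: [0.3955, -0.2985, 0.1688]
eef_rot: [0.704, 0.065, 0.704, -0.065]
contact_force: [-0.3, 0.6, 0.4]
width: 0.0
```

```bash
python3 look.py 10
```

```text
15.45 [ 0.3955499  -0.29845835  0.16880883] [-0.08669995 -0.37118702] [-0.29903484  0.55883092  0.43047555]
```

View pics/s10.png

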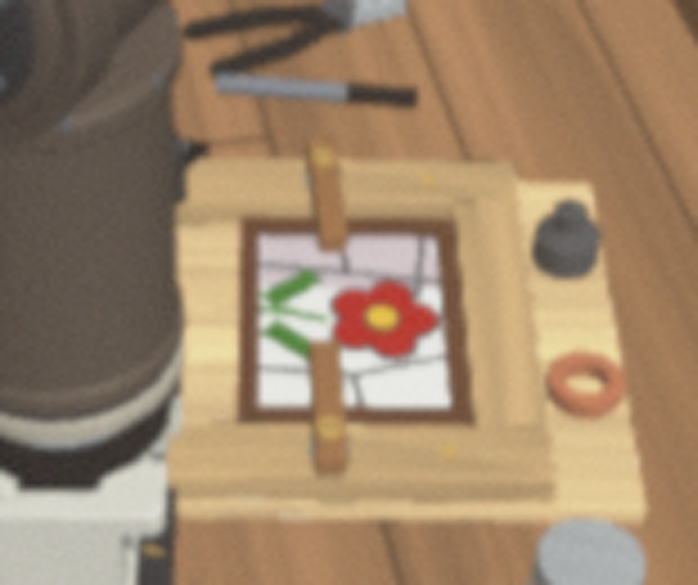

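View pics/t10.png

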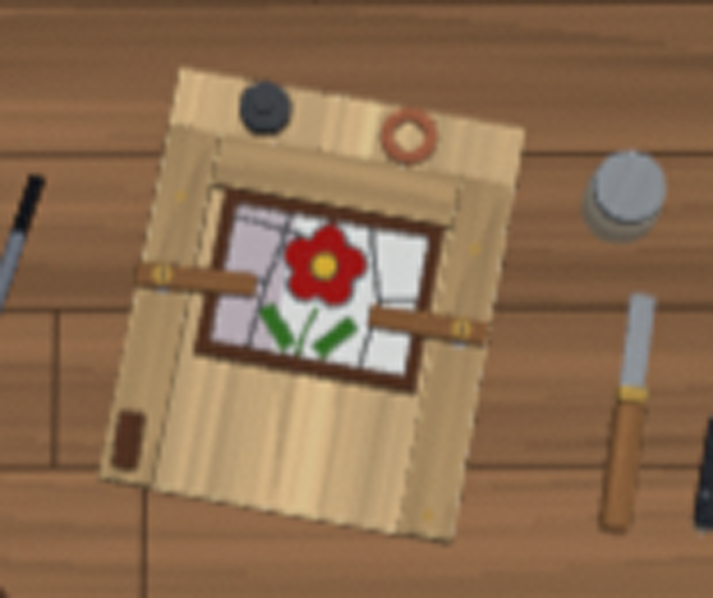

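Both catches point across, the panel is flush, and the bystanders are in place. I'll make one numeric check, then hand in.

```bash
python3 - <<'E'
from h import *
np.set_printoptions(precision=4,suppress=True)
zt=lambda p:np.array(p)/4.6+[245,110]-0.39
P=w2b(T.ray(zt([(225,189),(442,222),(414,392),(198,353)]),.028));print("panel",P,"far mid",P[:2].mean(0),"near mid",P[2:].mean(0))
B=w2b(T.ray(zt([(213,185),(455,222)]),.031));print("batten near face top",B)
L=w2b(T.ray(zt([(162,275),(262,285)]),.048));Rr=w2b(T.ray(zt([(461,329),(370,315)]),.048))
d=L[1]-L[0];print("L",np.arctan2(-d[0],-d[1]),np.hypot(*d));d=Rr[1]-Rr[0];print("R",np.arctan2(d[0],d[1]),np.hypot(*d))
# flower shift between first and last top images
f=lambda im:(lambda h:np.argwhere((h[110:240,245:400,1]>180)&((h[110:240,245:400,0]<6)|(h[110:240,245:400,0]>174))&(h[110:240,245:400,2]>100)).mean(0)[::-1]+[245,110])(cv2.cvtColor(im,cv2.COLOR_BGR2HSV))
a=f(cv2.imread("pics/top0.png"));b=f(grab_frame("top")[...,::-1]);print("flower shift (board)",np.diff(w2b(T.ray([a,b],.028)),axis=0))
E
```

```text
panel [[ 0.0982  0.0811]
 [ 0.1024 -0.0851]
 [-0.0297 -0.0869]
 [-0.0295  0.0774]] far mid [ 0.1003 -0.002 ] near mid [-0.0296 -0.0048]
batten near face top [[ 0.0989  0.0903]
 [ 0.1034 -0.0948]]
L -0.07840061547179933 0.07492164787314046
R -0.024793953176511046 0.06825046422701785
flower shift (board) [[ 0.0303 -0.0012]]
```

```bash
python3 -c "
from rig import *
print(hand_in())"
```

```text
the job is handed in; nothing more can be done
None
```

I pushed the panel home against the far batten, turned both catches square across it, and handed the job in at about 15.6 s of the 64 s allowed. The hand-in gives no verdict, so the result below rests on my own camera measurements.

- **Panel:** with closed fingertips I pushed it about 30 mm, until it stopped moving at a sideways force of about 11 N (limit 40 N). In the last top view its far edge sits at board x of about 100 mm and its near edge at about −30 mm, flush along the whole batten. That fits the 130 mm length.
- **Catches:** measured from the last top view, the left is about −0.08 rad and the right about −0.02 rad from square. The limit is 0.25 rad.
- **Bystanders and arm:** by eye, those visible in the last close-up views had not moved. I did not measure them. The arm was standing clear of everything at hand-in.

No check failed. The hand-picked points agreed with the stated sizes to within about 5 mm: the left catch nose measured 75 mm against the stated 70, and the right one 68. An early automatic frame outline also came out too long, because it took in part of a catch, so I did not use it.

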